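# Push the honey jar home in the jar rack

## Task

Push the honey jar along the worktop into the empty bay of the wooden jar rack (the bay with the green sticker) until it stands flat against the rack's back rail. Push it gently with the fingers: do not grip it or lift it off the worktop, and keep it upright. Leave the tin, the timer, the garlic and the salt shaker where they are.

Things in the scene. Friction and masses are not known exactly. Their poses are not given: they have to be found in the camera images.
- honey: Loose jar to push: amber honey, round yellow lid; 68 x 68 mm rounded square (82 mm across corners), 86 mm high, about 0.33 kg. Origin at the centre of its underside; z up, x and y square to its flat sides. Starts on the open worktop between robot and rack; slides at a few newtons; pushed 20 to 40 mm above the worktop it does not tip.
- rack: Fixed pale wooden rack: back rail 324 mm long, 45 mm high; four dividers 12 mm thick, 32 mm high run forward from it to x = -60 mm and form three bays 92 mm wide, open in front and above, without floor (things stand on the worktop). Origin at worktop height on the rail's front face, midway along; x into the rail, y along it, z up. Bay centres at y = -104, 0, +104 mm.
- mark: Flat round green sticker, 56 mm across, on the worktop in the empty bay; nothing catches on it. Origin at its centre, 40 mm in front of the back rail on the bay's middle line; axes parallel to the rack's. The jar flat against the rail has its centre 34 mm from the rail, 6 mm beyond the sticker's centre.
- tin: Loose green food tin, 75 mm in diameter, 58 mm high, standing in another bay; to be left alone. Origin at the centre of its underside.
- timer: Loose cream kitchen timer with a white dial, 56 x 62 x 58 mm high, standing in the third bay; to be left alone. Origin at the centre of its underside.
- garlic: Loose garlic bulb, 56 mm across, 56 mm high, on the worktop left of the work; to be left alone. Origin at the centre of its underside.
- shaker: Loose glass salt shaker with a grey top, 44 mm in diameter, 90 mm high, on the worktop right of the work; to be left alone. Origin at the centre of its underside.
There are look-alikes about, which are no part of the job. What is shaped like the honey but purple or turquoise is not meant.

How it is judged:
At the end, for the whole second after the job is handed in: The honey jar stands upright and at rest on the worktop in the empty bay, its centre within 38.5 mm of the back rail's front face (34 mm when flat against it) and within 16 mm of the bay's middle line (x of honey in the frame of rack above -0.0385 m and y of honey in the frame of mark between -0.016 and 0.016 m and height (world z) of honey below 0.005 m and angle between honey's own z axis and vertical below 0.1 rad and linear speed of honey below 0.02 m/s); the robot touches nothing.
It fails at once if the honey jar is lifted off the worktop (height (world z) of honey above 0.012 m).
It fails at once if the honey jar is tipped (angle between honey's own z axis and vertical above 0.3 rad).
It fails at once if the honey jar is gripped or pushed harder than 35 N (contact force between the fingers and honey above 35 N).
It fails at once if the tin or the timer is disturbed (over 20 mm) (distance of any of tin, timer from where it was at the start of the episode above 0.02 m).
It fails at once if the garlic or the salt shaker is disturbed (over 30 mm) (distance of any of garlic, shaker from where it was at the start of the episode above 0.03 m).
It also fails if it takes over 64 s, if anything falls off the work surface, if the arm or the gripper's body presses on something with over 40 N, if the wrist force passes 120 N, or if a joint passes its speed limit or range.

## Robot

A 6-joint arm with a two-finger parallel gripper is mounted at the origin on a cart in front of the work surface, level with it; the furniture and walls round the work are solid. World frame = base frame: x ahead of the robot, y to its left, z up, the work surface at z = 0. Lengths are in m, angles in rad, forces in N, time in s.
With the tool pointing down it reaches from about 0.225 to 0.875 m from the base axis. Payload 3.4 kg.
Tool frame: the origin (TCP) lies at the very end of the fingers, on their centre line; the grasp point (between the pads) lies 19 mm behind it; z points along the fingers, y is the line along which they close (so a half turn about z gives the same grasp; the last joint's range is limited). The gripper opens to 85 mm and grips with 20 to 120 N. Pads are 22 mm wide; open, the fingers measure 114 mm over their backs; the gripper's body (76 mm by 85 mm) begins 54 mm behind the grasp point. The pads swing forward as they close: fully open they stand 13 mm farther back than shut.
Start: joints at [1.052, 0.276, 1.505, -0, 1.361, -0.121], TCP at [0.223, 0.53, 0.231] pointing down, gripper open.
Joint ranges: [-2.89, 2.89], [-0.75, 2.08], [0.22, 2.7], [-1.18, 4.32], [0.11, 2.71], [-2.7, 2.7]. Speed limits (rad/s): [2.57, 2.57, 3.14, 3.14, 3.14, 3.14].

## Interface

Orientations are given as a unit quaternion [w, x, y, z].
In Python, from rig import readout, vision, manip gives the robot as it stands.
- The arm moves only by the shell command python3 -m handwheel 'ROWS' [FORCE]. ROWS is JSON, a list of rows, each a list of 3 entries, a list of its own where there are three numbers: the shift along the tool's x, y, z in mm, then the turn, a rotation vector about the tool's x, y, z in units of 6 degrees (1.0 is 6 degrees), then the closure, from -1 (fully open) to 1 (shut), so that 0 is half open. A call has 1 to 20 rows; each row shifts and turns the commanded pose from where the row before left it, along the tool's axes as they then stand; what a row does not reach is not made up. A row lasts 1/8 s, in which the tool goes at most 62.5 mm and 10.7 degrees, less where a joint would pass 70% of its speed; a pose out of reach is approached as far as the arm can. A call is refused whole if a number of a shift passes 62.5 or a number of a turn 1, either way. A call with a gripper value outside its range is refused whole. The fingers move at their own pace and stop on an object; FORCE is the grip in N (left out, the last holds). Time passes only in rows, so rows that do not move let the fingers close. It gives the time, the measured TCP pose, the force, the opening and the grip force at its end, in the units of the state.
- readout.get_state(): the state, without advancing time (a new reading comes with each control period).
- vision.get_image(name): name is "scene" or "top"; returns the picture (400x640x3 uint8, blue, green, red); there is no depth.
- vision.camera_params(name): a dict with "intrinsics" (3x3 intrinsics, pixels), "rvec" (rotation vector, rad) and "tvec" (3), from world to camera coordinates, as OpenCV has them. Camera axes: x right, y down, z forward; pixel columns grow to the right and rows downward; lengths in m; the calibration is good to about 2 mm. A picture is of the moment at which its call begins. camera_params takes no time and is no camera call.
- manip.sign_off(): hands the job in; it is judged then, once.
The state is a dict: "clock": time; "qpos": joint angles; "qd": joint speeds; "effort": joint torques, N m; "position": TCP position; "ee_rot": TCP orientation; "contact_force": force on the tool from outside, world axes, zero at the start; "moment": the same for the moment, N m; "width": finger opening in m; "gripper_force": force on a finger pad.
Only numpy, scipy, OpenCV 4.12 (cv2) and the standard library are available. Lean on these libraries where they do the work, as an engineer would, in place of code of your own. Each camera call takes 0.05 s, during which the arm holds its last target. There are 200 camera calls.

## Working session

There is one attempt and no reset: what is moved stays moved. The work goes in short steps, Python scripts to look and compute and a shell command to move; the robot and the scene stay as the last step left them, time stands still between calls to the robot, and variables do not carry over. Pictures are saved under pics/ and viewed, at most 11 in all, crops included, and the job is handed in when it is done.

```bash
mkdir -p pics; python3 - <<'E'
from rig import readout, vision
import cv2
for n in ("scene","top"):
    cv2.imwrite(f"pics/{n}0.png",vision.get_image(n)); print(n,{k:v for k,v in vision.camera_params(n).items()})
s=readout.get_state(); print(s["clock"],s["position"],s["ee_rot"],s["width"])
E
```

```text
scene {'intrinsics': array([[477.29598235,   0.        , 322.70297453],
       [  0.        , 477.29598235, 198.33987985],
       [  0.        ,   0.        ,   1.        ]]), 'rvec': array([ 2.18463643, -0.94269887,  0.42501465]), 'tvec': array([-0.33543103,  0.29406411,  0.9459295 ])}
top {'intrinsics': array([[493.36541677,   0.        , 314.41333167],
       [  0.        , 493.36541677, 191.8244302 ],
       [  0.        ,   0.        ,   1.        ]]), 'rvec': array([ 2.14654608, -2.13269001,  0.15363004]), 'tvec': array([0.00834787, 0.52586312, 1.34657218])}
0.1 [0.22254907 0.52965798 0.23053246] [-2.42097162e-04  1.97600681e-01  9.80282251e-01 -7.87324564e-04] 0.08521323292229732
```

View pics/scene0.png

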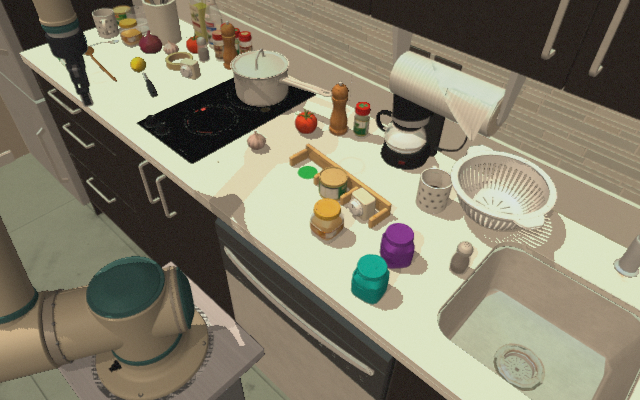

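View pics/top0.png

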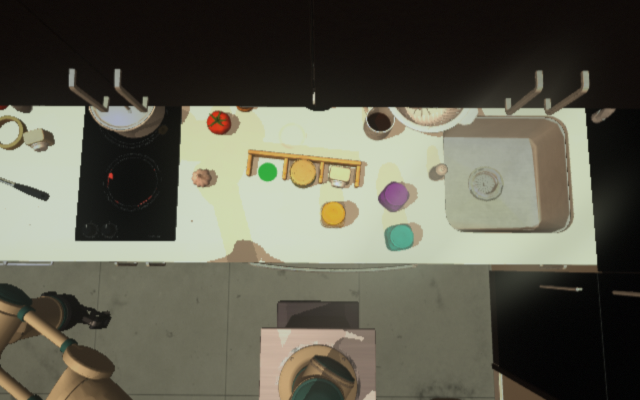

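The scene view shows the amber jar at (327,218), and the purple (397,246) and turquoise (370,278) look-alikes. In the top view the rack is at (250–362, 150–185), the sticker at (267,172), the tin at (303,172), the timer at (340,176), the honey at (333,214), the garlic at (201,178) and the shaker at (440,171).

Things that could be taken for the honey (top-view pixels): amber jar (333,214), tin with a golden lid (303,172), purple jar (393,196), turquoise jar (399,237). The description fits the amber jar at (333,214). One close crop to check that.

```bash
cat > h.py <<'E'
import numpy as np, cv2
from rig import vision, readout
def ray(n,uv,z):
    p=vision.camera_params(n); R=cv2.Rodrigues(np.array(p["rvec"]))[0]; t=np.array(p["tvec"]).ravel()
    uv=np.atleast_2d(np.array(uv,float)); d=np.c_[uv,np.ones(len(uv))]@np.linalg.inv(p["intrinsics"]).T@R
    c=-R.T@t; return c+d*((z-c[2])/d[:,2])[:,None]
def mask(im,lo,hi,box):
    m=cv2.inRange(cv2.cvtColor(im,cv2.COLOR_BGR2HSV),lo,hi); o=np.zeros_like(m); u0,v0,u1,v1=box
    o[v0:v1,u0:u1]=m[v0:v1,u0:u1]; return o
def blob(m):
    c=max(cv2.findContours(m,cv2.RETR_EXTERNAL,cv2.CHAIN_APPROX_NONE)[0],key=cv2.contourArea)
    return c[:,0,:]
def cen(c):
    M=cv2.moments(c); return [M["m10"]/M["m00"],M["m01"]/M["m00"]]
E
python3 - <<'E'
from h import *
t=cv2.imread("pics/top0.png"); s=cv2.imread("pics/scene0.png")
a=cv2.resize(t[145:235,240:370],None,fx=5,fy=5,interpolation=cv2.INTER_CUBIC)
cv2.imwrite("pics/crop_top.png",a)
b=cv2.resize(s[140:260,270:430],None,fx=4,fy=4,interpolation=cv2.INTER_CUBIC); cv2.imwrite("pics/crop_sc.png",b)
hsv=cv2.cvtColor(t,cv2.COLOR_BGR2HSV)
for p in [(333,214),(333,226),(268,172),(303,172),(250,165),(300,155),(340,158),(286,170),(200,180),(440,171),(300,200)]: print(p,hsv[p[1],p[0]])
g=blob(mask(t,(45,150,60),(75,255,255),(245,150,290,190))); print("mark",ray("top",cen(g),0),cv2.minAreaRect(g))
h=blob(mask(t,(8,120,60),(30,255,255),(310,190,360,240))); print("honey",cen(h),cv2.minAreaRect(h),ray("top",cen(h),.086))
E
```

```text
(333, 214) [ 22 187 210]
(333, 226) [ 18 118 154]
(268, 172) [ 62 174 169]
(303, 172) [ 21 140 209]
(250, 165) [ 16 157 149]
(300, 155) [ 20 126 195]
(340, 158) [ 29  56 187]
(286, 170) [ 16 157 171]
(200, 180) [ 12 101 194]
(440, 171) [ 22  55 200]
(300, 200) [ 42  24 216]
mark [[0.59043079 0.15026299 0.        ]] ((267.0, 172.0), (16.0, 16.0), 90.0)
honey [332.98792535675085, 213.84376143432124] ((332.5, 214.0), (24.0, 23.0), 90.0) [[ 0.4590246  -0.03911536  0.086     ]]
```

View pics/crop_top.png

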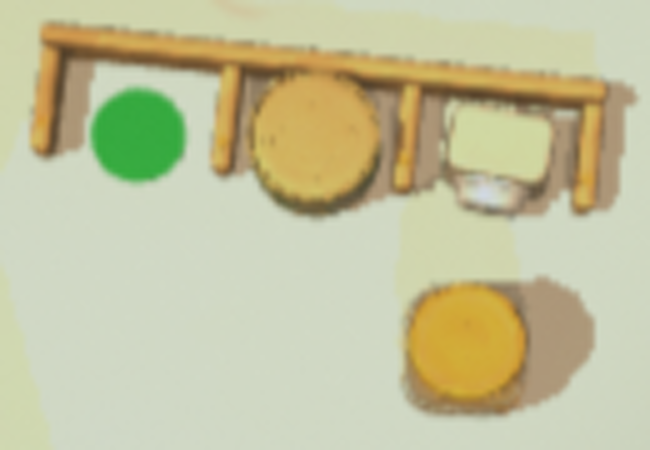

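View pics/crop_sc.png

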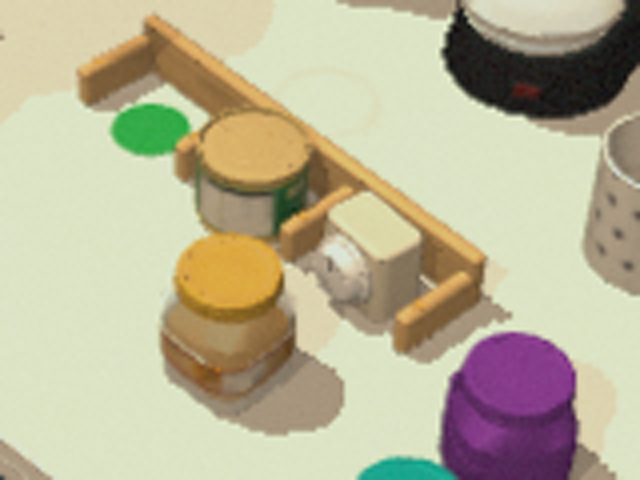

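The crops confirm it: round yellow lid and amber body at top (333,214). The sticker bay is the left one (crop 138,135), with the tin in the middle bay and the timer in the right. Next, the rack axis and the path.

```bash
python3 - <<'E'
from h import *
f=lambda *p: np.array(p)/5+[239.5,144.5]
e=ray("top",[f(42,22),f(605,82)],.045); v=e[0]-e[1]; print("rail",e,np.linalg.norm(v),"yaw deg",np.degrees(np.arctan2(-v[0],v[1])))
d=ray("top",[f(56,48),f(43,155),f(240,68),f(224,172)],.032); print(d)
yaw=np.arctan2(-v[0],v[1]); R=np.array([[np.cos(yaw),-np.sin(yaw)],[np.sin(yaw),np.cos(yaw)]])
m=ray("top",[267,172],0)[0,:2]; print("mark",m,"goal",m+R@[.006,0])
rail=e.mean(0)[:2]; print("rail mid in mark frame (expect ~ +.05,-.104)",R.T@(rail-m))
h=np.array([.459,-.039]); print("honey in mark frame",R.T@(h-m))
q=readout.get_state()["ee_rot"]
from scipy.spatial.transform import Rotation as S
print(S.from_quat(np.r_[q[1:],q[0]]).as_matrix().round(3))
t=cv2.imread("pics/top0.png");s=cv2.imread("pics/scene0.png")
hs=blob(mask(s,(15,170,120),(30,255,255),(300,190,350,245)));print("scene lid",cen(hs),cv2.minAreaRect(hs),ray("scene",cen(hs),.086))
# body sides
print("body top-view edges at z.05/.0:",ray("top",[f(403,370),f(526,370)],.04),ray("top",[f(465,412)],.0))
print("shaker",ray("top",[440,171],.09),"garlic",ray("top",[201,178],.03),"timer dial front",ray("top",[f(490,212)],.03),"tin front",ray("top",[f(316,213)],.03))
E
```

```text
rail [[ 0.64715121  0.20143123  0.045     ]
 [ 0.61411205 -0.11783006  0.045     ]] 0.32096628727477083 yaw deg -5.908295303281986
[[0.63508059 0.19490506 0.032     ]
 [0.57279184 0.20065866 0.032     ]
 [0.62395715 0.08937716 0.032     ]
 [0.5635704  0.0975465  0.032     ]]
mark [0.58938713 0.15050678] goal [0.59535526 0.14988916]
rail mid in mark frame (expect ~ +.05,-.104) [ 0.05221524 -0.10388317]
honey in mark frame [-0.11018733 -0.2019217 ]
[[-0.922  0.387 -0.001]
 [ 0.387  0.922 -0.001]
 [ 0.    -0.002 -1.   ]]
scene lid [327.11053540587216, 209.51165803108807] ((326.9706115722656, 209.11767578125), (25.223705291748047, 22.070741653442383), 14.03624439239502) [[ 0.45669631 -0.04569346  0.086     ]]
body top-view edges at z.05/.0: [[ 0.45067689 -0.00461983  0.04      ]
 [ 0.45111039 -0.07313393  0.04      ]] [[ 0.4306853  -0.04036452  0.        ]]
shaker [[ 0.57747775 -0.32978254  0.09      ]] garlic [[0.56516184 0.33495486 0.03      ]] timer dial front [[ 0.54177994 -0.05348195  0.03      ]] tin front [[0.54062609 0.04512742 0.03      ]]
```

```bash
python3 -m handwheel '[[[0,0,0],[0,0,1],0],[[0,0,0],[0,0,1],0],[[0,0,0],[0,0,1],0],[[0,0,0],[0,0,1],0],[[0,0,0],[0,0,1],0],[[0,0,0],[0,0,1],0],[[0,0,0],[0,0,1],0],[[0,0,0],[0,0,1],0],[[0,0,0],[0,0,1],0],[[0,0,0],[0,0,1],0],[[0,0,0],[0,0,1],0],[[0,0,0],[0,0,1],0],[[0,0,0],[0,0,0.2],0]]' 20
python3 -m handwheel '[[[-38,18,0],[0,0,0],0],[[-38,18,0],[0,0,0],0],[[-38,18,0],[0,0,0],0],[[-38,18,0],[0,0,0],0],[[-38,18,0],[0,0,0],0],[[-38,18,0],[0,0,0],0],[[-38,18,0],[0,0,0],0],[[-38,18,0],[0,0,0],0],[[-38,18,0],[0,0,0],0],[[-38,18,0],[0,0,0],0],[[-38,18,0],[0,0,0],0],[[-38,18,0],[0,0,0],0],[[-38,18,0],[0,0,0],0],[[-38,18,0],[0,0,0],0],[[-38,18,0],[0,0,0],0],[[-38,19,0],[0,0,0],0],[[0,0,0],[0,0,0],0],[[0,0,0],[0,0,0],0]]'
python3 - <<'E'
from h import *
from scipy.spatial.transform import Rotation as S
s=readout.get_state();q=s["ee_rot"];print(S.from_quat(np.r_[q[1:],q[0]]).as_matrix().round(3),s["width"])
E
```

```text
clock: 1.72
position: [0.2226, 0.5299, 0.2309]
ee_rot: [0.0, 0.743, 0.669, -0.0]
contact_force: [0.0, -0.7, 0.1]
width: 0.0428
gripper_force: 0.0
clock: 3.98
position: [0.4461, -0.1042, 0.2309]
ee_rot: [-0.001, 0.743, 0.669, -0.0]
contact_force: [-0.4, 0.7, -0.2]
width: 0.0426
gripper_force: 0.0
[[ 0.104  0.995 -0.001]
 [ 0.995 -0.104  0.001]
 [ 0.001 -0.001 -1.   ]] 0.042592196640948606
```

```bash
python3 -m handwheel '[[[0,5,30],[0,0,0],0],[[0,0,35],[0,0,0],0],[[0,0,35],[0,0,0],0],[[0,0,35],[0,0,0],0],[[0,0,35],[0,0,0],0],[[0,0,20],[0,0,0],0],[[0,0,13],[0,0,0],0],[[0,0,0],[0,1,0],0],[[0,0,0],[0,1,0],0],[[0,0,0],[0,0,0],0],[[0,0,0],[0,0,0],0]]'
python3 - <<'E'
from h import *
cv2.imwrite("pics/c1.png",np.hstack([cv2.resize(vision.get_image("top")[135:255,235:405],None,fx=2.2,fy=2.2),cv2.resize(vision.get_image("scene")[140:260,260:430],None,fx=2.2,fy=2.2)]))
E
```

```text
clock: 5.35
position: [0.4515, -0.1048, 0.0285]
ee_rot: [-0.07, 0.739, 0.666, 0.077]
contact_force: [-0.5, -0.7, -0.8]
width: 0.0427
gripper_force: 0.0
```

View pics/c1.png

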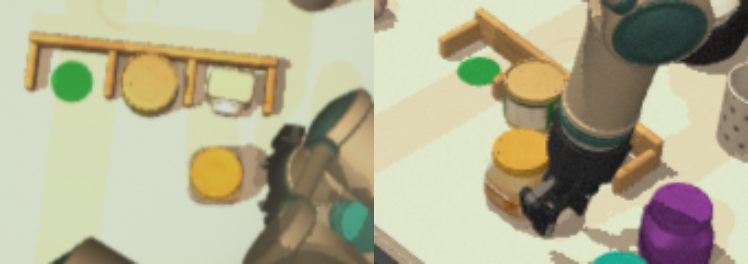

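The jar is untouched (left half, lid at 215,173), and the fingers stand on its right side with the body leaning away. Pushing toward rack +y.

```bash
python3 -m handwheel '[[[9.8,0,2.1],[0,0,0],0],[[6.8,0,1.4],[0,0,0],0],[[5.9,0,1.3],[0,0,0],0],[[5.9,0,1.3],[0,0,0],0],[[6.8,0,1.4],[0,0,0],0],[[7.8,0,1.7],[0,0,0],0],[[7.8,0,1.7],[0,0,0],0],[[7.8,0,1.7],[0,0,0],0],[[7.8,0,1.7],[0,0,0],0],[[7.8,0,1.7],[0,0,0],0],[[7.8,0,1.7],[0,0,0],0],[[7.8,0,1.7],[0,0,0],0],[[7.8,0,1.7],[0,0,0],0],[[7.8,0,1.7],[0,0,0],0],[[0,0,0],[0,0,0],0]]'
python3 - <<'E'
from h import *
a=vision.get_image("top")
cv2.imwrite("pics/c2.png",np.hstack([cv2.resize(a[135:255,235:405],None,fx=2.2,fy=2.2),cv2.resize(vision.get_image("scene")[140:260,260:430],None,fx=2.2,fy=2.2)]))
h=blob(mask(a,(18,165,120),(30,255,255),(240,190,360,240)));c=ray("top",cen(h),.086)[0,:2];y=np.radians(-5.9)
R=np.array([[np.cos(y),-np.sin(y)],[np.sin(y),np.cos(y)]]);m=[.5894,.1505]
print(cv2.minAreaRect(h),c,"mark frame",R.T@(c-m),"tcp",R.T@(readout.get_state()["position"][:2]-m))
E
```

```text
clock: 7.32
position: [0.4625, 0.0032, 0.0278]
ee_rot: [-0.071, 0.739, 0.666, 0.078]
contact_force: [-0.0, 0.6, 0.8]
width: 0.0428
gripper_force: 0.0
((302.0, 210.5), (23.0, 22.0), 90.0) [0.46811702 0.04423135] mark frame [-0.1097169  -0.11817271] tcp [-0.11114661 -0.16004388]
```

View pics/c2.png

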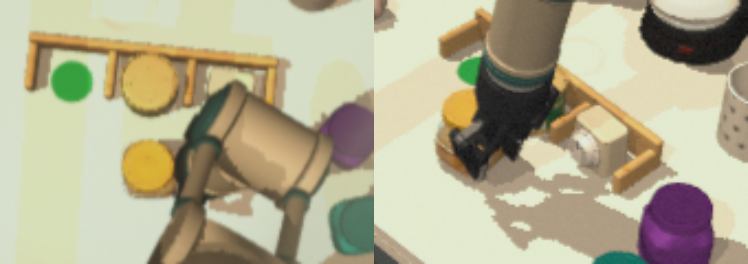

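The jar moved square in front of the rack (crop 150,168), with 118 mm left to the bay line. I'll push on, then back off.

```bash
python3 -m handwheel '[[[6,0,1.2],[0,0,0],0],[[9,0,1.9],[0,0,0],0],[[9.3,0,1.9],[0,0,0],0],[[9.3,0,1.9],[0,0,0],0],[[9.3,0,1.9],[0,0,0],0],[[9.3,0,1.9],[0,0,0],0],[[9.3,0,1.9],[0,0,0],0],[[9.3,0,1.9],[0,0,0],0],[[9.3,0,1.9],[0,0,0],0],[[9.3,0,1.9],[0,0,0],0],[[9.3,0,1.9],[0,0,0],0],[[8,0,1.7],[0,0,0],0],[[6,0,1.2],[0,0,0],0],[[2.7,0,0.6],[0,0,0],0],[[0,0,0],[0,0,0],0],[[-15,0,-3.1],[0,0,0],0],[[-20,0,-4.2],[0,0,0],0],[[0,0,0],[0,0,0],0]]'
cat > m.py <<'E'
from h import *
import sys
from scipy.spatial.transform import Rotation as S
a=vision.get_image("top")
cv2.imwrite(sys.argv[1],np.hstack([cv2.resize(a[135:255,235:405],None,fx=2.2,fy=2.2),cv2.resize(vision.get_image("scene")[140:260,260:430],None,fx=2.2,fy=2.2)]))
h=blob(mask(a,(18,165,120),(30,255,255),(240,150,285,240)));c=ray("top",cen(h),.086)[0,:2];y=np.radians(-5.9)
R=np.array([[np.cos(y),-np.sin(y)],[np.sin(y),np.cos(y)]]);m=[.5894,.1505]
s=readout.get_state()
print(cv2.minAreaRect(h),c,"mark frame",R.T@(c-m),"tcp",R.T@(s["position"][:2]-m),s["position"][2],s["qpos"].round(2) if hasattr(s["qpos"],"round") else s["qpos"])
E
python3 m.py pics/c3.png
```

```text
clock: 9.68
position: [0.4717, 0.0821, 0.0287]
ee_rot: [-0.07, 0.74, 0.664, 0.078]
contact_force: [0.3, 1.0, 0.6]
width: 0.0428
gripper_force: 0.0
((260.0, 206.0), (22.0, 22.0), 90.0) [0.48029979 0.15901383] mark frame [-0.10939744 -0.00274596] tcp [-0.1102275  -0.07907494] 0.02869505467822863 [-0.13  0.34  2.04  0.3   0.79 -0.24]
```

View pics/c3.png

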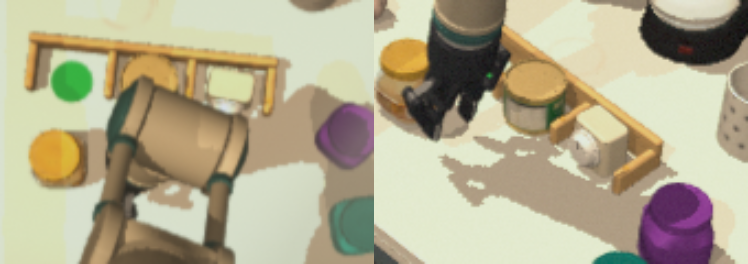

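```bash
python3 -m handwheel '[[[0,0,-30],[0,-1,0],0],[[0,0,-40],[0,-1,0],0],[[0,0,-45],[0,0,0],0],[[26,-24,0],[0,0,0],0],[[26,-24,0],[0,0,0],0],[[25,-24,0],[0,0,0],0],[[0,0,0],[0,0,0],0]]'
python3 -m handwheel '[[[0,0,0],[0,0,-1],0],[[0,0,0],[0,0,-1],0],[[0,0,0],[0,0,-1],0],[[0,0,0],[0,0,-1],0],[[0,0,0],[0,0,-1],0],[[0,0,0],[0,0,-1],0],[[0,0,0],[0,0,-1],0],[[0,0,0],[0,0,-1],0],[[0,0,0],[0,0,-1],0],[[0,0,0],[0,0,-1],0],[[0,0,0],[0,0,-1],0],[[0,0,0],[0,0,-1],0],[[0,0,0],[0,0,-1],0],[[0,0,0],[0,0,-1],0],[[0,0,0],[0,0,-1],0],[[0,0,0],[0,0,0],0],[[0,0,0],[0,0,0],0]]'
python3 m.py pics/c4.png; python3 - <<'E'
from h import *
from scipy.spatial.transform import Rotation as S
q=readout.get_state()["ee_rot"];print(S.from_quat(np.r_[q[1:],q[0]]).as_matrix().round(3))
E
```

```text
clock: 10.65
position: [0.4048, 0.1589, 0.1427]
ee_rot: [-0.001, 0.742, 0.67, -0.0]
contact_force: [-0.4, -0.6, 0.1]
width: 0.0429
gripper_force: 0.0
clock: 12.78
position: [0.4072, 0.1572, 0.1427]
ee_rot: [0.0, 0.053, 0.999, 0.0]
contact_force: [-1.2, 0.3, 0.7]
width: 0.0426
gripper_force: 0.0
((267.60003662109375, 201.2000274658203), (16.099689483642578, 4.4721360206604), 63.43495178222656) [0.49247564 0.13793097] mark frame [-0.09511893 -0.02246555] tcp [-0.18209442 -0.01203131] 0.1427170809647898 [ 0.21  0.14  1.92  0.    1.08 -1.26]
[[-0.994  0.105  0.   ]
 [ 0.105  0.994  0.   ]
 [-0.     0.    -1.   ]]
```

```bash
python3 -m handwheel '[[[0,10,10],[0,0,0],0],[[0,0,35],[0,0,0],0],[[0,0,35],[0,0,0],0],[[0,0,25],[0,0,0],0],[[0,0,10],[0,0,0],0],[[0,0,0],[0,-1,0],0],[[0,0,0],[0,-1,0],0],[[0,0,0],[0,0,0],0],[[0,0,0],[0,0,0],0]]'
python3 m.py pics/c4b.png
```

```text
clock: 14.0
position: [0.4094, 0.1679, 0.0284]
ee_rot: [0.105, 0.052, 0.993, -0.005]
contact_force: [-0.0, -0.6, 0.5]
width: 0.0427
gripper_force: 0.0
((260.0, 206.0), (22.0, 22.0), 90.0) [0.48031789 0.15904565] mark frame [-0.10938271 -0.00271245] tcp [-0.18043932 -0.00132694] 0.028292674845715314 [ 0.3   0.24  2.21 -0.17  0.5  -1.02]
```

View pics/c4b.png

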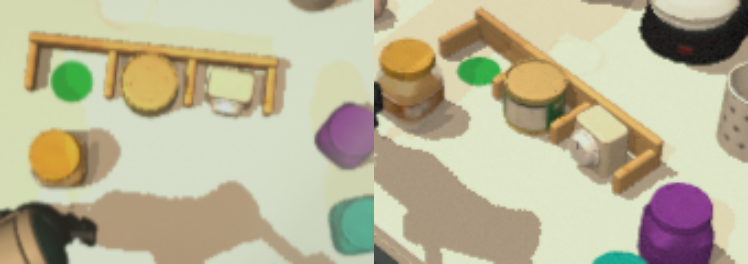

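The gripper is behind the jar (lid at crop 55,155), which is in line with the sticker bay. Pushing forward in stages.

```bash
python3 -m handwheel '[[[-8.8,0,1.9],[0,0,0],0],[[-6.8,0,1.4],[0,0,0],0],[[-5.9,0,1.2],[0,0,0],0],[[-5.9,0,1.2],[0,0,0],0],[[-6.8,0,1.4],[0,0,0],0],[[-7.8,0,1.6],[0,0,0],0],[[-7.8,0,1.6],[0,0,0],0],[[-7.8,0,1.6],[0,0,0],0],[[-7.8,0,1.6],[0,0,0],0],[[-7.8,0,1.6],[0,0,0],0],[[0,0,0],[0,0,0],0]]'
python3 m.py pics/c5.png
```

```text
clock: 15.48
position: [0.4835, 0.1595, 0.0284]
ee_rot: [0.105, 0.052, 0.993, -0.005]
contact_force: [-0.1, 0.5, -0.4]
width: 0.0431
gripper_force: 0.0
((262.5, 189.0), (21.466251373291016, 21.0190372467041), 26.56505012512207) [0.52544305 0.15286338] mark frame [-0.0638611  -0.00422344] tcp [-0.10693451 -0.00193618] 0.02837626122228417 [ 0.23  0.31  2.08 -0.13  0.55 -1.13]
```

```bash
python3 -m handwheel '[[[-5,0,1],[0,0,0],0],[[-7.8,0,1.6],[0,0,0],0],[[-7.8,0,1.6],[0,0,0],0],[[-7.8,0,1.6],[0,0,0],0],[[-7.8,0,1.6],[0,0,0],0],[[-7.8,0,1.6],[0,0,0],0],[[-6,0,1.2],[0,0,0],0],[[-4,0,0.8],[0,0,0],0],[[-3,0,0.6],[0,0,0],0],[[-2,0,0.4],[0,0,0],0],[[0,0,0],[0,0,0],0]]'
python3 m.py pics/c6.png
```

```text
clock: 16.95
position: [0.5422, 0.1532, 0.0287]
ee_rot: [0.105, 0.052, 0.993, -0.005]
contact_force: [-0.6, 0.0, -0.3]
width: 0.0427
gripper_force: 0.4
((265.6999816894531, 166.39999389648438), (22.45216941833496, 18.024980545043945), 18.43494987487793) [0.58859287 0.14408428] mark frame [-0.00014336 -0.00646471] tcp [-0.04730129 -0.00209102] 0.028733171719442136 [ 0.19  0.37  1.97 -0.11  0.6  -1.19]
```

View pics/c6.png

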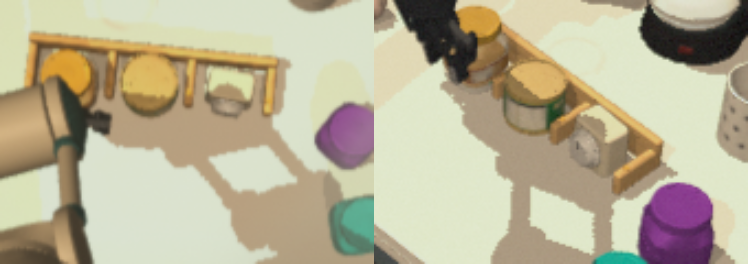

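The jar is in the bay between the dividers (crop 68,75), with its lid partly hidden by the arm. Estimated 10 mm left, so small steps watching the force.

```bash
python3 -m handwheel '[[[-2,0,0.4],[0,0,0],0],[[-2,0,0.4],[0,0,0],0],[[-2,0,0.4],[0,0,0],0],[[-1,0,0.2],[0,0,0],0]]'; python3 -m handwheel '[[[-1,0,0.2],[0,0,0],0]]'; python3 -m handwheel '[[[-1,0,0.2],[0,0,0],0]]'
```

```text
clock: 17.55
position: [0.5494, 0.1525, 0.0288]
ee_rot: [0.104, 0.052, 0.993, -0.005]
contact_force: [-1.1, -0.3, -0.8]
width: 0.0425
gripper_force: 0.6
clock: 17.68
position: [0.5503, 0.1523, 0.0288]
ee_rot: [0.104, 0.052, 0.993, -0.005]
contact_force: [-1.6, 0.0, -0.5]
width: 0.0428
gripper_force: 0.6
clock: 17.8
position: [0.5513, 0.1522, 0.0288]
ee_rot: [0.104, 0.052, 0.993, -0.005]
contact_force: [-1.3, 0.0, -0.6]
width: 0.0428
gripper_force: 0.6
```

```bash
python3 -m handwheel '[[[-1,0,0.2],[0,0,0],0]]'|sed -n '2p;4p'; python3 -m handwheel '[[[-1,0,0.2],[0,0,0],0]]'|sed -n '2p;4p'; python3 -m handwheel '[[[-1,0,0.2],[0,0,0],0]]'|sed -n '2p;4p'
```

```text
position: [0.5523, 0.1522, 0.0288]
contact_force: [-1.4, 1.0, -0.7]
position: [0.5533, 0.152, 0.0288]
contact_force: [-1.9, 1.0, -0.7]
position: [0.5544, 0.1519, 0.0289]
contact_force: [-1.1, 0.4, -1.1]
```

```bash
python3 -m handwheel '[[[-1,0,0.2],[0,0,0],0]]'|sed -n '2p;4p'; python3 -m handwheel '[[[-1,0,0.2],[0,0,0],0]]'|sed -n '2p;4p'; python3 m.py pics/c7.png; python3 - <<'E'
import cv2
t=cv2.imread("pics/c7.png"); cv2.imwrite("pics/c7b.png",cv2.resize(t[:140,:],None,fx=1,fy=1))
cv2.imwrite("pics/c7c.png",cv2.vconcat([cv2.resize(t[20:130,10:170],(640,440)) ]))
E
```

```text
position: [0.5548, 0.1518, 0.0287]
contact_force: [-3.6, 1.4, -0.2]
position: [0.555, 0.1517, 0.0285]
contact_force: [-5.0, 1.1, 2.4]
((266.4862976074219, 161.369873046875), (22.47190284729004, 16.73688507080078), 20.556045532226562) [0.60303949 0.14253242] mark frame [ 0.01438625 -0.00652334] tcp [-0.03439207 -0.00228196] 0.028512194927530397 [ 0.18  0.39  1.94 -0.1   0.61 -1.2 ]
```

View pics/c7c.png

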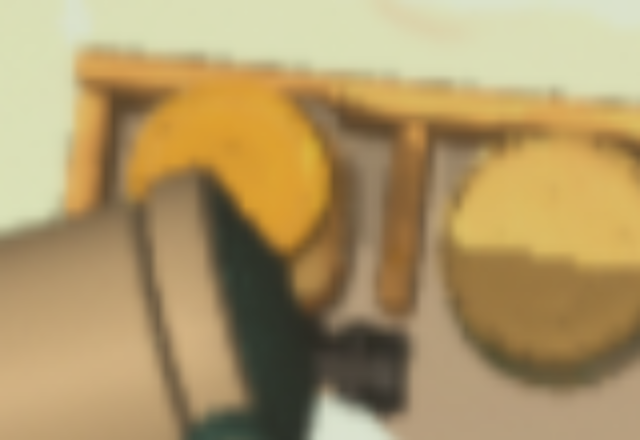

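The force rises to 5 N and the tool stalls, so the jar is against the rail (lid touching it in the crop at 230,170). Backing off straight, then up, then checking.

```bash
python3 -m handwheel '[[[-1,0,0.2],[0,0,0],0],[[0,0,0],[0,0,0],0],[[3,0,-0.6],[0,0,0],0],[[10,0,-2],[0,0,0],0],[[25,0,-5],[0,0,0],0],[[35,0,-7],[0,0,0],0],[[35,0,-7],[0,0,0],0],[[35,0,-7],[0,0,0],0],[[0,0,-30],[0,0,0],0],[[0,0,-40],[0,0,0],0],[[0,0,0],[0,0,0],0],[[0,0,0],[0,0,0],0]]'
python3 m.py pics/c8.png
```

```text
clock: 20.02
position: [0.3978, 0.1683, 0.0956]
ee_rot: [0.105, 0.052, 0.993, -0.005]
contact_force: [-0.1, 0.4, -0.0]
width: 0.0427
gripper_force: 0.0
((265.0, 164.0), (22.0, 22.0), 90.0) [0.59458952 0.14688444] mark frame [ 0.00553368 -0.00306297] tcp [-0.19292717 -0.0023029 ] 0.09462948281712275 [ 0.31  0.11  2.14 -0.13  0.71 -1.07]
```

View pics/c8.png

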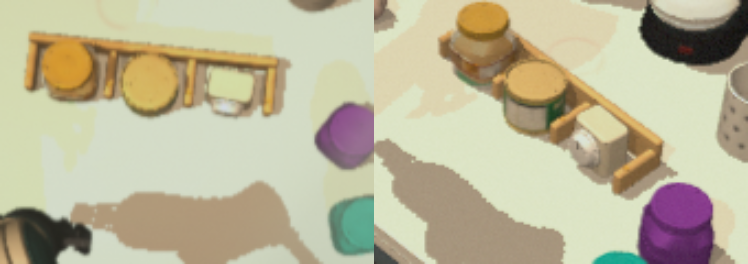

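The jar now stands upright at crop (68,70), measured at x +5.5 mm (6 expected) and y −3 mm in the mark frame. Tin and timer look unmoved and the robot is clear, so I'm handing in.

```bash
python3 -c "
from rig import manip; print(manip.sign_off())"
```

```text
the job is handed in; nothing more can be done
None
```

The honey jar stands upright against the back rail in the green-sticker bay, about 3 mm off the middle line, with the robot clear and the tin and timer unmoved in the last picture. The job is handed in at about 20 s on the robot's clock, and no verdict came back.

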